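# Turn a reagent jar in front of a label reader and put it on the tray

## Robot

A 6-joint arm with a two-finger parallel gripper is mounted at the origin on a cart in front of the work surface, level with it; the furniture and walls round the work are solid. World frame = base frame: x ahead of the robot, y to its left, z up, the work surface at z = 0. Lengths are in m, angles in rad, forces in N, time in s.
With the tool pointing down it reaches from about 0.425 to 0.925 m from the base axis. Payload 12.5 kg.
Tool frame: the origin (TCP) lies at the very end of the fingers, on their centre line; the grasp point (between the pads) lies 19 mm behind it; z points along the fingers, y is the direction in which the jaws open and shut (so a half turn about z gives the same grasp; the last joint's range is limited). The gripper opens to 85 mm and grips with 20 to 120 N. Pads are 22 mm wide; open, the fingers measure 114 mm over their backs; the gripper's body (76 mm by 85 mm) begins 54 mm behind the grasp point. The pads swing forward as they close: fully open they stand 13 mm farther back than shut.
Start: joints at [1.003, 0.491, 1.559, -0, 1.092, -0.106], TCP at [0.278, 0.56, 0.231] pointing down, gripper open.
Joint ranges: [-3.1, 3.1], [-0.84, 2.19], [0.05, 2.79], [-1.13, 4.28], [0.06, 2.93], [-2.69, 2.69]. Speed limits (rad/s): [2.22, 2.22, 2.79, 3.14, 3.14, 3.14].

## Interface

Orientations are given as [roll, pitch, yaw] about the fixed x, y, z axes, in that order (R = Rz(yaw) Ry(pitch) Rx(roll)).
In Python, from bench import ctrl, imaging gives the robot as it stands.
- The arm moves only by the tool jog_arm, never from a script. Its argument "rows" is one flat list of numbers, 7 for each row, row after row: the turn, a rotation vector about the tool's x, y, z in units of 6 degrees (1.0 is 6 degrees), then the shift along the tool's x, y, z in cm, then the opening in per cent of the stroke, from 0 (shut) to 100 (fully open). In form: [wx, wy, wz, x, y, z, fingers, wx, wy, wz, x, y, z, fingers, ...]. A call has 1 to 8 rows; each row is the pose to reach, as a shift and turn from the pose commanded when the call began, along the tool's axes at that moment; what a row does not reach only later rows make up. A row lasts 1/10 s, in which the tool goes at most 50 mm and 8.59 degrees, less where a joint would pass 70% of its speed; a pose out of reach is approached as far as the arm can. A call with a gripper value outside its range is refused whole. The fingers move at their own pace and stop on an object; the grip force is fixed at half the most. Time passes only in rows, so rows that repeat a pose let the fingers close. It gives the time, the measured TCP pose, the force and the opening at its end, in the units of the state.
- ctrl.get_obs(): the state, without advancing time (a new reading comes with each control period).
- imaging.read_camera(name): name is "side" or "top"; returns (picture, depth): 420x560x3 uint8, red, green, blue; 420x560 float32, m along the optical axis (not along the pixel's ray), 0 where there is no reading.
- imaging.camera_info(name): a dict with "mtx" (3x3 intrinsics, pixels), "world_to_cam" (4x4, takes a point from world to camera coordinates). Camera axes: x right, y down, z forward; pixel columns grow to the right and rows downward; lengths in m; the calibration is good to about 2 mm. A picture is of the moment at which its call begins. camera_info takes no time and is no camera call.
- ctrl.finish_job(): hands the job in, once; it reports no verdict.
The state is a dict: "time_s": time; "joints": joint angles; "dq": joint speeds; "tau": joint torques, N m; "eef_pos": TCP position; "tcp_rot": TCP orientation; "force": force on the tool from outside, world axes, zero at the start; "torque": the same for the moment, N m; "gripper_width": opening from 0.0 (shut) to 1.0 (fully open).
Only numpy, scipy, OpenCV 4.12 (cv2) and the standard library are available. Lean on these libraries where they do the work, as an engineer would, in place of code of your own. Each camera call takes 0.05 s, during which the arm holds its last target.

## Task

Pick up the white jar that has the strip of yellow tape on its blue lid and hold it upright above the ring mark on the label reader's foot, level with the lens: show the lens first its label, then after a quarter turn (either way) a side, then after a further quarter turn its back, pausing about a second at each. Then set it down upright, without dropping it, in the blue tray, and leave the untaped jar that stands nearby where it is.

Things in the scene. Friction and masses are not known exactly. Their poses are not given: they have to be found in the camera images.
- jar_mid (a point): Centre of the jar with the tape: upright white jar, a 56 mm cylinder to grip (gripped at any height up to 62 mm above its underside), 68 mm high with its blue lid, 0.12 kg; the point is 34 mm above its underside. z up. The label is on its -x side, and the 11 mm strip of yellow tape runs from the lid's middle to the rim over the label (toward -x). +x is its back, +y and -y its sides. Any yaw.
- plain_jar_mid (a point): Centre, half-way up, of the other jar: the same white jar with a blue lid, but without tape; to be left alone. The two jars stand at least 60 mm apart (rim to rim); jars and tray swap places. (A third such jar, also untaped, stands far off at the left and plays no part.).
- reader_lens (a point): Middle of the lens of the fixed label reader, 100 mm above the bench: a white box 62 mm wide, top at 128 mm, behind a round black lens that looks level along -x, roughly toward the robot; z up. Below, a grey foot 8 mm thick, 85 mm wide, runs 145 mm forward. Its white ring mark, 72 mm across, is centred 90 mm in front of the lens (x = -0.09): hold the jar's centre above it at lens height.
- tray_in (a point): Centre of the inner floor of the blue tray, a fixed open tray 110 x 110 mm outside with 4 mm walls that rise 12 mm above this floor; the floor is 4 mm above the bench. z up.
Mind the look-alikes: they are no part of the job. Leave any brown or purple look-alike of the part that bears jar_mid alone.

How it is judged:
By the outcome, as a careful person would: the job done as asked, in the order asked, and still so for the second after the job is handed in, with the robot touching nothing.
It also fails if it takes over 51 s, if anything falls off the work surface, if the arm or the gripper's body presses on something with over 40 N, if the wrist force passes 120 N, or if a joint passes its speed limit or range.

## Working session

There is one attempt and no reset: what is moved stays moved. The work goes in short steps, Python scripts to look and compute and a tool call to move; the robot and the scene stay as the last step left them, time stands still between calls to the robot, and variables do not carry over. Pictures are saved under pics/ and viewed, and the job is handed in when it is done.

Besides the shell and the picture viewer there is one more tool, called after "Emit:" by a JSON object that holds its "name" and its "arguments". jog_arm: Moves the arm, as the interface text tells. Its arguments: {"type":"object","properties":{"rows":{"type":"array","items":{"type":"number"}}},"required":["rows"]}

```bash
mkdir -p pics; ls
python3 - <<'E'
from bench import ctrl, imaging
import cv2,numpy as np
print(ctrl.get_obs())
for n in("side","top"):
    p,d=imaging.read_camera(n); cv2.imwrite(f"pics/{n}0.png",p[:,:,::-1]); np.savez(f"pics/{n}0.npz",p=p,d=d)
    print(imaging.camera_info(n))
E
```

```text
pics
{'time_s': 0.0, 'joints': array([ 1.00335405e+00,  4.91546594e-01,  1.55949150e+00,  5.24188922e-05,
        1.09170529e+00, -1.05638206e-01]), 'dq': array([-3.07220641e-04,  8.77350607e-06,  1.13056384e-03, -6.99136974e-04,
       -3.59578996e-04, -8.54869051e-04]), 'tau': array([-7.71443192e-04, -6.18452597e+01, -2.61589193e+01, -1.84915220e-04,
        4.07802727e-03, -1.02675185e-05]), 'eef_pos': array([0.27833469, 0.55932728, 0.23072132]), 'tcp_rot': array([-3.14045324e+00, -1.67565305e-04,  2.67976429e+00]), 'force': array([-1.480373  ,  0.60433203, -0.89322934]), 'torque': array([ 0.05325108, -0.00242537, -0.04234582]), 'gripper_width': 1.00034212819394}
{'mtx': array([[491.7012081 ,   0.        , 276.48579854],
       [  0.        , 491.7012081 , 212.02785874],
       [  0.        ,   0.        ,   1.        ]]), 'world_to_cam': array([[ 0.97820865, -0.20726354,  0.01223366, -0.4694443 ],
       [-0.11163699, -0.57473665, -0.81068796,  0.34429992],
       [ 0.17505719,  0.79165624, -0.58535064,  0.58105294],
       [ 0.        ,  0.        ,  0.        ,  1.        ]])}
{'mtx': array([[458.07546272,   0.        , 274.57051394],
       [  0.        , 458.07546272, 204.63677166],
       [  0.        ,   0.        ,   1.        ]]), 'world_to_cam': array([[-0.02234144, -0.99908653, -0.03642753,  0.39799544],
       [-0.99714501,  0.02489724, -0.07128782,  0.53590407],
       [ 0.07212964,  0.03473086, -0.99679039,  0.87860268],
       [ 0.        ,  0.        ,  0.        ,  1.        ]])}
```

View pics/side0.png

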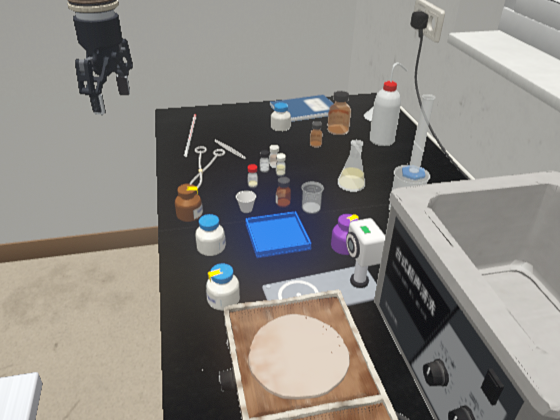

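View pics/top0.png

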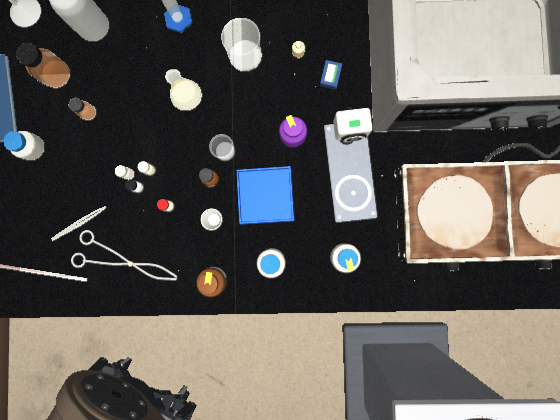

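The top view shows these candidates:
- White jar with tape at (346,258).
- White jar without tape at (271,263).
- Brown jar with tape at (211,282).
- Purple jar with tape at (293,130).
- Far-left white jar at (18,143).

The white body, blue lid and yellow tape fit only the jar at (346,258). I'll measure next and confirm it with an enlarged crop.

```bash
cat > h.py <<'E'
from bench import ctrl, imaging
import cv2,numpy as np
def load(n,k=0):
    z=np.load(f"pics/{n}{k}.npz"); return z['p'],z['d']
def ray(n,uv,z):
    c=imaging.camera_info(n);M=c['world_to_cam'];R=M[:3,:3];o=-R.T@M[:3,3]
    d=R.T@(np.linalg.inv(c['mtx'])@np.array([uv[0],uv[1],1.]))
    return o+d*(z-o[2])/d[2]
def proj(n,P):
    c=imaging.camera_info(n);M=c['world_to_cam'];q=c['mtx']@(M[:3,:3]@np.array(P)+M[:3,3]);return q[:2]/q[2]
def deproj(n,uv,d):
    c=imaging.camera_info(n);M=c['world_to_cam'];q=np.linalg.inv(c['mtx'])@np.array([uv[0],uv[1],1.])*d
    return M[:3,:3].T@(q-M[:3,3])
def blobs(n,p,lo,hi,roi,amin=20):
    hsv=cv2.cvtColor(p,cv2.COLOR_RGB2HSV);m=cv2.inRange(hsv,lo,hi);k=np.zeros_like(m);x0,y0,x1,y1=roi;k[y0:y1,x0:x1]=m[y0:y1,x0:x1]
    cs,_=cv2.findContours(k,cv2.RETR_EXTERNAL,cv2.CHAIN_APPROX_NONE)
    return [c for c in cs if cv2.contourArea(c)>amin]
E
python3 - <<'E'
from h import *
p,d=load('top'); s,ds=load('side')
for name,roi in(("taped",(320,235,375,280)),("plain",(250,240,295,285))):
    bl=blobs('top',p,(95,120,80),(125,255,255),roi);ye=blobs('top',p,(20,120,120),(35,255,255),roi,5)
    pts=np.vstack(bl+ye);(c,r)=cv2.minEnclosingCircle(pts)
    W=ray('top',c,.068);e=ray('top',(c[0]+r,c[1]),.068)
    print(name,c,r,W,np.linalg.norm(e-W))
    print(' depthpt',deproj('top',c,d[int(c[1]),int(c[0])]))
    if ye:
        m=cv2.moments(np.vstack(ye)) ; yc=np.vstack(ye)[:,0].mean(0);Y=ray('top',yc,.068);print(' tape',yc,Y,'yaw of tape dir',np.degrees(np.arctan2(*(Y-W)[[1,0]])))
for name,roi in(("tapedS",(195,255,250,290)),("plainS",(190,205,230,245))):
    pts=np.vstack(blobs('side',s,(95,120,80),(125,255,255),roi)+blobs('side',s,(20,120,120),(35,255,255),roi,5))
    x,y,w,h=cv2.boundingRect(pts);print(name,x,y,w,h)
# tray
b=blobs('top',p,(100,120,80),(125,255,255),(230,155,305,235),500)
r=cv2.minAreaRect(np.vstack(b));print('tray',r,ray('top',r[0],.016),[ray('top',q,.016)[:2].round(4) for q in cv2.boxPoints(r)])
# foot/ring
hsv=cv2.cvtColor(p,cv2.COLOR_RGB2HSV)
m=cv2.inRange(hsv,(0,0,215),(180,45,255));k=np.zeros_like(m);k[165:218,328:376]=m[165:218,328:376]
cs,_=cv2.findContours(k,cv2.RETR_EXTERNAL,cv2.CHAIN_APPROX_NONE)
for c in cs:
    if len(c)>20: e=cv2.fitEllipse(c);print('ring',e,ray('top',e[0],.008), ray('top',(e[0][0]+e[1][0]/2,e[0][1]),.008))
g=blobs('top',p,(50,100,80),(80,255,255),(335,105,375,140),5)
for c in g: print('green',cv2.minAreaRect(c),ray('top',cv2.minAreaRect(c)[0],.128))
a=cv2.resize(p[100:290,200:390],None,fx=3,fy=3,interpolation=cv2.INTER_CUBIC);cv2.imwrite('pics/crop_top.png',a[:,:,::-1])
a=cv2.resize(s[190:310,180:390],None,fx=3.5,fy=3.5,interpolation=cv2.INTER_CUBIC);cv2.imwrite('pics/crop_side.png',a[:,:,::-1])
E
```

```text
taped (347.1567077636719, 259.47015380859375) 10.690070152282715 [0.43668298 0.25113653 0.068     ] 0.019743834714031787
 depthpt [0.43681606 0.25145263 0.07065008]
 tape [349.42307692 265.11538462] [0.42618704 0.24730239 0.068     ] yaw of tape dir -159.9329026786427
plain (269.7689208984375, 263.83612060546875) 9.71690559387207 [0.43154516 0.3952073  0.068     ] 0.018155987203005233
 depthpt [0.43156857 0.39518724 0.06841669]
tapedS 208 263 25 21
plainS 198 214 21 17
tray ((264.8158264160156, 194.94793701171875), (55.58900451660156, 55.56776809692383), 86.34777069091797) [0.56586109 0.40467873 0.016     ] [array([0.6199, 0.4631]), array([0.624 , 0.3513]), array([0.5125, 0.347 ]), array([0.508 , 0.4578])]
ring ((351.08489990234375, 193.9815216064453), (41.460018157958984, 58.955570220947266), 150.9828643798828) [0.5640994  0.23174722 0.008     ] [0.56303299 0.19044865 0.008     ]
green ((354.0, 123.0), (6.0, 10.0), 90.0) [0.67869066 0.23823975 0.128     ]
```

View pics/crop_top.png

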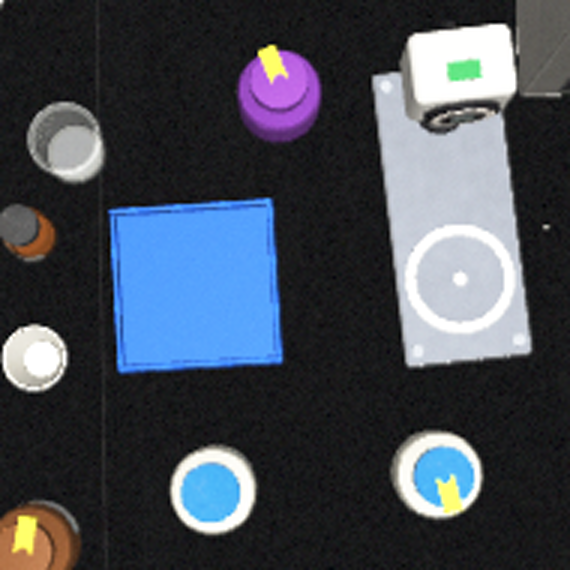

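View pics/crop_side.png

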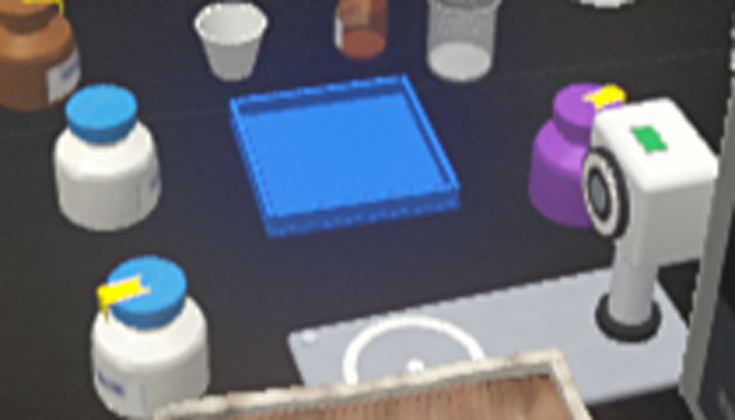

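The crop confirms that the target is the white, blue-lidded jar with yellow tape at top-view (347,258). The plain jar is at (270,263). Next I'll refine the jar centre, tape direction, ring and reader yaw.

Run:
```python
from h import *
p,d=load('top'); s,ds=load('side')
# ring: centre dot + outer contour
hsv=cv2.cvtColor(p,cv2.COLOR_RGB2HSV); g=cv2.cvtColor(p,cv2.COLOR_RGB2GRAY)
roi=g[165:222,325:380]; print('ring area gray', np.percentile(roi,[5,50,80,95]))
k=np.zeros_like(g);k[172:214,332:374]=(g[172:214,332:374]>222)*255
cs,_=cv2.findContours(k,cv2.RETR_CCOMP,cv2.CHAIN_APPROX_NONE)
for c in cs:
    if len(c)>4:
        (x,y),r=cv2.minEnclosingCircle(c); W=ray('top',(x,y),.008);print('c',x,y,r,len(c),W, r*np.linalg.norm(ray('top',(x+1,y),.008)-W))
# foot
m=((g>120)*255).astype(np.uint8);k=np.zeros_like(m);k[115:230,318:382]=m[115:230,318:382]
cs,_=cv2.findContours(k,cv2.RETR_EXTERNAL,cv2.CHAIN_APPROX_NONE);c=max(cs,key=cv2.contourArea)[:,0]
for nm,sel in(("L",lambda q:(q[0]<345)&(q[1]>132)&(q[1]<212)),("R",lambda q:(q[0]>362)&(q[1]>145)&(q[1]<210))):
    P=np.array([q for q in c if sel(q)]); W=np.array([ray('top',q,.008)[:2] for q in P]).astype(np.float32)
    v=cv2.fitLine(W,cv2.DIST_HUBER,0,.001,.001).ravel();print(nm,len(P),np.degrees(np.arctan2(v[1],v[0])),v[2:])
for nm,roi in(("taped",(320,235,375,285)),("plain",(245,240,295,285))):
    k=np.zeros_like(g);x0,y0,x1,y1=roi;k[y0:y1,x0:x1]=(g[y0:y1,x0:x1]>70)*255
    cs,_=cv2.findContours(k,cv2.RETR_EXTERNAL,cv2.CHAIN_APPROX_NONE);c=max(cs,key=cv2.contourArea);(u,r)=cv2.minEnclosingCircle(c)
    print(nm,'body',u,r,[ray('top',u,z).round(4) for z in(.0,.045)])
    bl=np.vstack(blobs('top',p,(95,120,80),(125,255,255),roi)); h=cv2.fitEllipse(cv2.convexHull(bl)); print('lid blue',h,ray('top',h[0],.068))
    ye=blobs('top',p,(18,100,120),(38,255,255),roi,5)
    if ye:
        mr=cv2.minAreaRect(np.vstack(ye));print('tape',mr,[ray('top',q,.068)[:2].round(4) for q in cv2.boxPoints(mr)])
# side view: lid top & box features
hs=cv2.cvtColor(s,cv2.COLOR_RGB2HSV)
for nm,roi in(("tapedS",(195,255,250,290)),("plainS",(190,205,230,245))):
    bl=blobs('side',s,(95,120,80),(125,255,255),roi)
    for b in bl: print(nm,cv2.boundingRect(b))
for z in(.068,.05): print('pred side lid', proj('side',[.436,.2505,z]),proj('side',[.4315,.395,z]))
print('tray floor side', proj('side',[.566,.405,.004]),'ring side',proj('side',[.564,.232,.008]))
```

```text
ring area gray [ 21. 204. 209. 255.]
c 372.0 212.0 1.414313554763794 7 [0.52689172 0.19143332 0.008     ] 0.002805817662786609
c 353.0 192.5 2.5000998973846436 11 [0.56698529 0.22782322 0.008     ] 0.0049898215707185455
c 352.85040283203125 192.56692504882812 18.471532821655273 102 [0.56685818 0.22812637 0.008     ] 0.036866882343144156
c 352.8654479980469 192.4634552001953 15.542357444763184 82 [0.56706589 0.22808915 0.008     ] 0.03102103513555898
L 95 4.6935196 [0.6141313  0.27379927]
R 64 4.925449 [0.5963982  0.19006145]
taped body (345.30487060546875, 257.30487060546875) 15.427059173583984 [array([0.4377, 0.2466, 0.    ]), array([0.4397, 0.2518, 0.045 ])]
lid blue ((347.59002685546875, 258.4657287597656), (19.01317596435547, 19.971973419189453), 124.95095825195312) [0.43852077 0.25027329 0.068     ]
tape ((349.5000305175781, 265.0000305175781), (9.45888900756836, 5.3357834815979), 75.96376037597656) [array([0.4338, 0.2538]), array([0.436 , 0.2442]), array([0.419 , 0.2405]), array([0.4168, 0.2501])]
plain body (270.6865539550781, 262.6268615722656) 15.118003845214844 [array([0.4301, 0.3966, 0.    ]), array([0.4325, 0.3945, 0.045 ])]
lid blue ((269.7327880859375, 263.9141540527344), (18.91435432434082, 19.341779708862305), 96.73509216308594) [0.43140176 0.39527798 0.068     ]
tapedS (210, 263, 23, 21)
plainS (198, 214, 21, 17)
pred side lid [219.81582932 270.20142225] [208.57031009 219.42371283]
pred side lid [220.40731647 278.14188338] [209.21635895 226.97367575]
tray floor side [276.6478257  234.23992103] ring side [296.11230443 293.05306573]
```

```bash
cat >> h.py <<'E'
from scipy.spatial.transform import Rotation as Ro
def go(x,y,z,yawdeg):
    """shift (cm) / turn (6deg units) in tool axes from now to a tool-down pose with yaw"""
    o=ctrl.get_obs();R=Ro.from_euler('xyz',o['tcp_rot']);T=Ro.from_euler('xyz',[np.pi,0,np.radians(yawdeg)])
    sh=R.inv().apply(np.array([x,y,z])-o['eef_pos'])*100
    w=(R.inv()*T).as_rotvec(degrees=True)/6
    print('t',round(o['time_s'],2),'pos',o['eef_pos'].round(4),'rpy',np.degrees(o['tcp_rot']).round(2),'q',np.degrees(o['joints']).round(1),'F',o['force'].round(1),'grip',round(float(o['gripper_width']),3))
    print('turn',w.round(2),'shift cm',sh.round(2))
E
python3 -c "
from h import *
go(.4385,.2503,.16,58.5)"
```

```text
t 0.1 pos [0.2784 0.5594 0.2308] rpy [-179.95   -0.    153.54] q [57.5 28.2 89.3 -0.  62.5 -6. ] F [0.3 0.5 0.6] grip 1.001
turn [-1.000e-02  1.000e-02  1.584e+01] shift cm [-28.11 -20.53   7.1 ]
```

Emit:
{"name": "jog_arm", "arguments": {"rows": [0,0,1.2,-3.5,-2.6,0.9,100,0,0,2.4,-7,-5.1,1.8,100,0,0,3.7,-10.5,-7.7,2.7,100,0,0,5,-14,-10.2,3.6,100,0,0,6.2,-17.5,-12.8,4.4,100,0,0,7.4,-21,-15.4,5.3,100,0,0,8.7,-24.5,-18,6.2,100,0,0,10,-28.1,-20.5,7.1,100]}}

```text
time_s: 0.9
eef_pos: [0.439, 0.2492, 0.1599]
tcp_rot: [-3.141, -0.0, 1.627]
force: [0.9, 0.9, 0.6]
gripper_width: 1.0
```

```bash
python3 -c "
from h import *
go(.4385,.2503,.1,58.5)"
```

```text
t 0.9 pos [0.439  0.2492 0.1599] rpy [-179.99   -0.     93.23] q [ 22.1  23.8 110.6   0.   45.6  18.8] F [0.9 0.9 0.6] grip 1.0
turn [-0.    0.    5.79] shift cm [ 0.12 -0.05  5.99]
```

Emit:
{"name": "jog_arm", "arguments": {"rows": [0,0,1.4,0.1,0,0,100,0,0,2.8,0.1,0,0,100,0,0,4.2,0.1,0,2,100,0,0,5.6,0.1,-0.1,4,100,0,0,5.8,0.1,-0.1,6,100,0,0,5.8,0.1,-0.1,6,100]}}

```text
time_s: 1.5
eef_pos: [0.4366, 0.2513, 0.0984]
tcp_rot: [-3.139, 0.003, 1.025]
force: [-0.8, -0.2, -0.2]
gripper_width: 1.002
```

```bash
python3 -c "
from h import *
go(.4385,.2503,.02,58.5)
for n in('side','top'):
    p,d=imaging.read_camera(n); x,y=(150,180) if n=='side' else (260,180)
    cv2.imwrite(f'pics/{n}1.png',cv2.resize(p[y:y+150,x:x+150],None,fx=4,fy=4,interpolation=cv2.INTER_CUBIC)[:,:,::-1])
"
```

```text
t 1.5 pos [0.4366 0.2513 0.0984] rpy [-179.86    0.18   58.73] q [ 22.4  29.4 113.7   0.   37.2  53.7] F [-0.8 -0.2 -0.2] grip 1.002
turn [-0.02  0.03  0.04] shift cm [0.04 0.23 7.84]
```

View pics/side1.png

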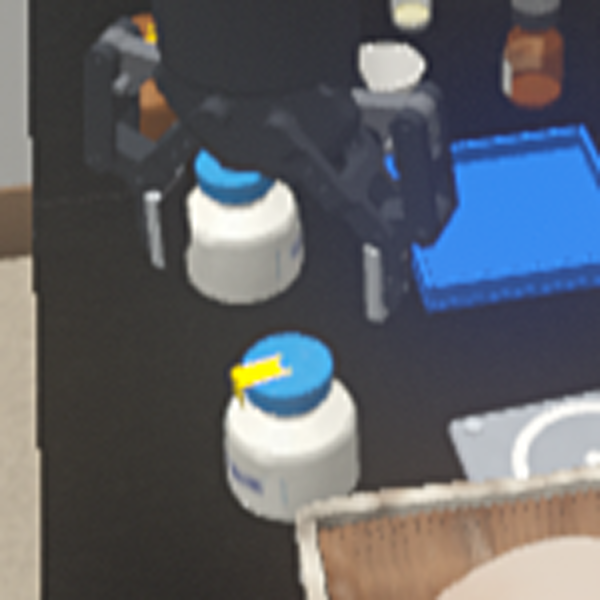

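View pics/top1.png

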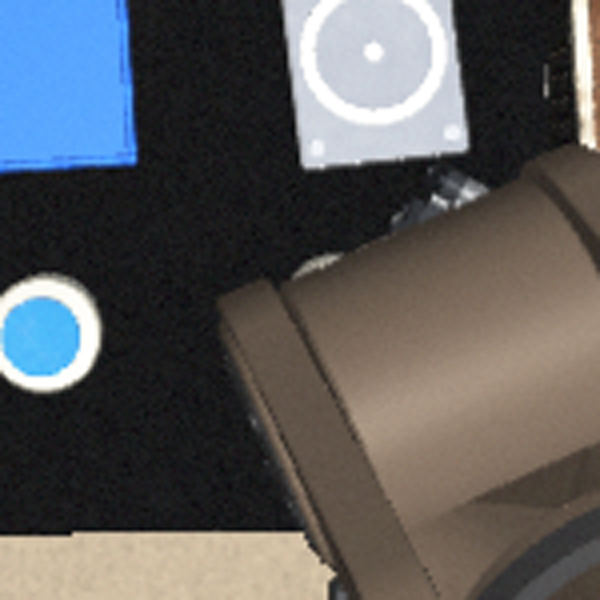

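Emit:
{"name": "jog_arm", "arguments": {"rows": [0,0,0,0,0.1,2,100,0,0,0,0,0.1,4,100,0,0,0,0,0.1,6,100,0,0,0,0,0.1,7,100,0,0,0,0,0.1,7.9,100,0,0,0,0,0.1,7.9,100,0,0,0,0,0.1,7.9,100]}}

```text
time_s: 2.3
eef_pos: [0.4388, 0.2514, 0.0219]
tcp_rot: [3.141, -0.001, 1.025]
force: [0.7, -0.4, 0.5]
gripper_width: 0.998
```

```bash
python3 -c "
from h import *
go(.4385,.2503,.02,58.5)
"
```

```text
t 2.3 pos [0.4388 0.2514 0.0219] rpy [ 1.7998e+02 -4.0000e-02  5.8750e+01] q [ 22.3  37.3 116.1   0.   26.6  53.6] F [ 0.7 -0.4  0.5] grip 0.998
turn [ 0.   -0.01  0.04] shift cm [-0.11  0.03  0.19]
```

Within 1–2 mm of the target, so I'll close the gripper.

Emit:
{"name": "jog_arm", "arguments": {"rows": [0,0,0,-0.1,0,0.1,70,0,0,0,-0.1,0,0.1,60,0,0,0,-0.1,0,0.1,50,0,0,0,-0.1,0,0.1,40,0,0,0,-0.1,0,0.1,30,0,0,0,-0.1,0,0.1,30,0,0,0,-0.1,0,0.1,30,0,0,0,-0.1,0,0.1,30]}}

```text
time_s: 3.1
eef_pos: [0.4381, 0.2505, 0.021]
tcp_rot: [3.141, -0.001, 1.025]
force: [-0.6, -1.5, 7.2]
gripper_width: 0.651
```

```bash
python3 -c "
from h import *
go(.4385,.2503,.09,58.5)
"
```

```text
t 3.1 pos [0.4381 0.2505 0.021 ] rpy [ 1.7997e+02 -4.0000e-02  5.8750e+01] q [ 22.3  37.3 116.2   0.   26.4  53.5] F [-0.6 -1.5  7.2] grip 0.651
turn [ 0.   -0.01  0.04] shift cm [ 0.01  0.04 -6.9 ]
```

Emit:
{"name": "jog_arm", "arguments": {"rows": [0,0,0,0,0,-0.5,30,0,0,0,0,0,-1.5,30,0,0,0,0,0,-3,30,0,0,0,0,0,-5,30,0,0,0,0,0,-7,30,0,0,0,0,0,-9,30,0,0,0,0,0,-10,30,0,0,0,0,0,-10,30]}}

```text
time_s: 3.9
eef_pos: [0.4384, 0.2506, 0.1217]
tcp_rot: [3.14, -0.002, 1.025]
force: [-0.5, -0.3, -1.8]
gripper_width: 0.644
```

```bash
python3 -c "
from h import *
go(.567,.228,.12,229.8)
for n in('side',):
    p,d=imaging.read_camera(n); np.savez('pics/side2.npz',p=p,d=d);x,y=(150,150)
    cv2.imwrite(f'pics/{n}2.png',cv2.resize(p[y:y+150,x:x+190],None,fx=4,fy=4,interpolation=cv2.INTER_CUBIC)[:,:,::-1])
"
```

```text
t 3.9 pos [0.4384 0.2506 0.1217] rpy [ 1.7991e+02 -1.3000e-01  5.8740e+01] q [ 22.3  27.2 112.7   0.   40.   53.5] F [-0.5 -0.3 -1.8] grip 0.644
turn [ 3.000e-02  2.000e-02 -2.851e+01] shift cm [ 4.74 12.16  0.2 ]
```

View pics/side2.png

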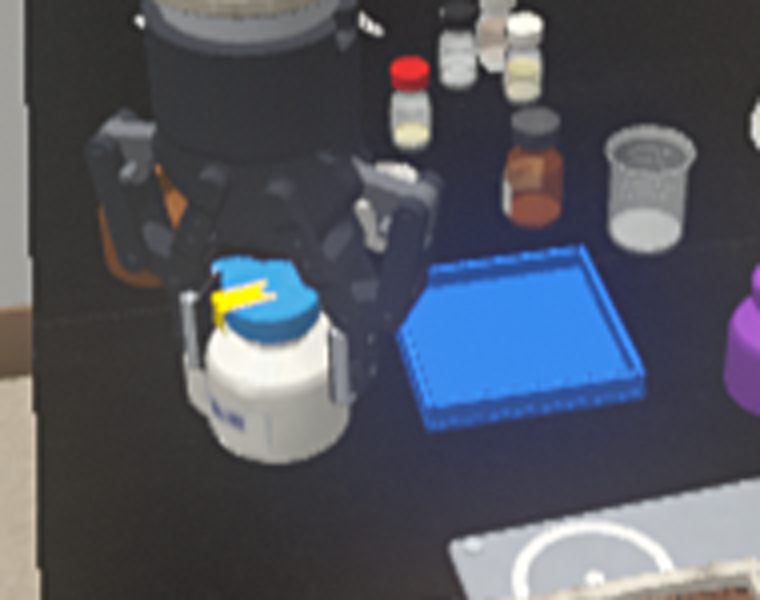

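The jar is held upright, with its tape toward the robot at crop (240,298) and fingers on either side of the label. Next I'll move it over the ring while turning it about 171°.

Emit:
{"name": "jog_arm", "arguments": {"rows": [0,0,-1,0.3,0.7,0,30,0,0,-2.2,0.9,2.2,0,30,0,0,-3.4,1.6,4.2,0,30,0,0,-4.6,2.4,6.2,0,30,0,0,-5.8,3.2,8.2,0,30,0,0,-7,3.9,10.2,0,30,0,0,-8.2,4.5,11.6,0,30,0,0,-9.4,4.7,12.2,0,30]}}

```text
time_s: 4.75
eef_pos: [0.5675, 0.2268, 0.1187]
tcp_rot: [-3.14, -0.0, 2.014]
force: [0.7, -0.5, -1.0]
gripper_width: 0.64
```

Emit:
{"name": "jog_arm", "arguments": {"rows": [0,0,-1.2,0,0,0.2,30,0,0,-2.4,0,0,0.5,30,0,0,-3.6,0,0,1,30,0,0,-4.8,0,0,1.5,30,0,0,-6,0,0,2,30,0,0,-7.2,0,0,2.5,30,0,0,-8.4,0,0,3,30,0,0,-9.6,0,0,3,30]}}

```text
time_s: 5.55
eef_pos: [0.5658, 0.227, 0.0882]
tcp_rot: [-3.14, -0.003, 3.02]
force: [-0.1, 0.1, -1.0]
gripper_width: 0.645
```

```bash
python3 -c "
from h import *
go(.567,.228,.087,229.8)
"
```

```text
t 5.55 pos [0.5658 0.227  0.0882] rpy [-1.7993e+02 -1.7000e-01  1.7304e+02] q [ 15.7  36.7  99.    0.   44.5 -67.4] F [-0.1  0.1 -1. ] grip 0.645
turn [ 0.   -0.03 -9.46] shift cm [-0.11  0.11  0.12]
```

Emit:
{"name": "jog_arm", "arguments": {"rows": [0,0,-1.2,-0.1,0.1,0.1,30,0,0,-2.4,-0.1,0.1,0.1,30,0,0,-3.6,-0.1,0.1,0.1,30,0,0,-4.8,-0.1,0.1,0.1,30,0,0,-6,-0.1,0.1,0.1,30,0,0,-7.2,-0.1,0.1,0.1,30,0,0,-8.4,-0.1,0.1,0.1,30,0,0,-9.5,-0.1,0.1,0.1,30]}}

```text
time_s: 6.35
eef_pos: [0.5672, 0.228, 0.0878]
tcp_rot: [3.14, -0.002, -2.268]
force: [0.5, -0.8, -1.7]
gripper_width: 0.642
```

```bash
cat > look.py <<'E'
from h import *
import sys
k=sys.argv[1]
for n,(x,y,w,h) in(('side',(200,190,200,140)),('top',(260,80,150,150))):
    p,d=imaging.read_camera(n); np.savez(f'pics/{n}{k}.npz',p=p,d=d)
    cv2.imwrite(f'pics/{n}{k}.png',cv2.resize(p[y:y+h,x:x+w],None,fx=4,fy=4,interpolation=cv2.INTER_CUBIC)[:,:,::-1])
E
python3 -c "
from h import *
go(.567,.228,.087,229.8)
"; python3 look.py 3
```

```text
t 6.35 pos [0.5672 0.228  0.0878] rpy [ 1.7993e+02 -1.0000e-01 -1.2997e+02] q [  15.7   36.8   98.8    0.    44.6 -124.3] F [ 0.5 -0.8 -1.7] grip 0.642
turn [ 0.01 -0.02  0.04] shift cm [0.01 0.02 0.08]
```

View pics/side3.png

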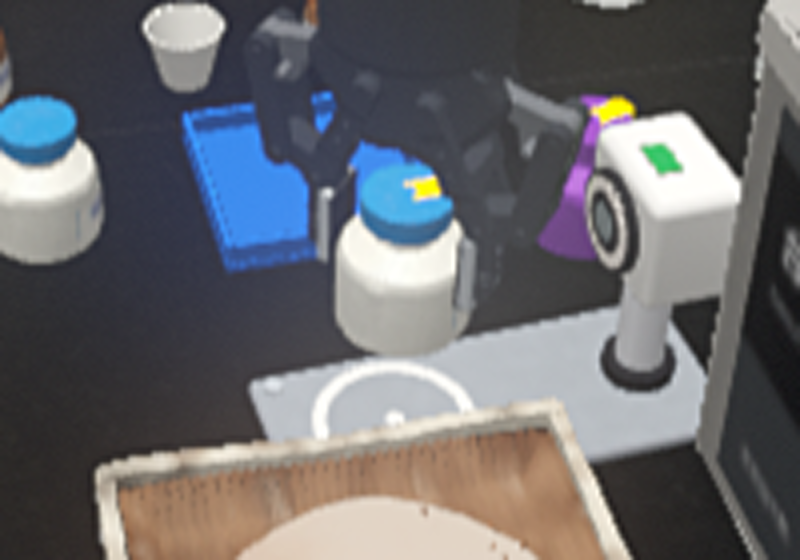

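View pics/top3.png

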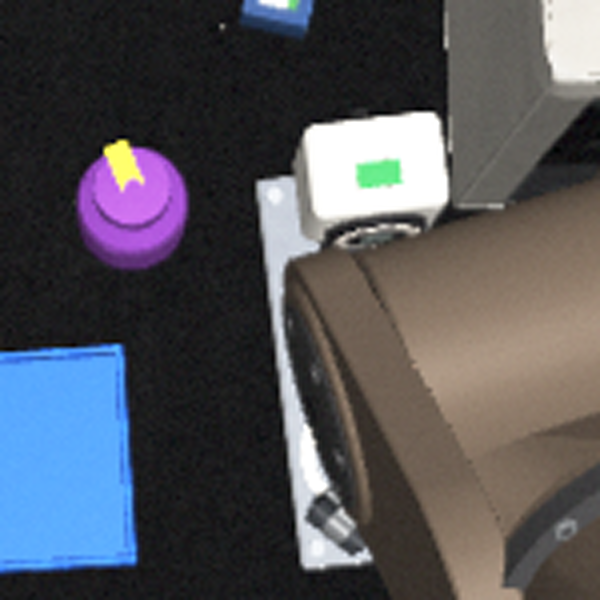

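The tape and label now face the lens at crop (612,222), with the jar over the ring. I'll check the height against the projections.

```bash
python3 -c "
from h import *
f=lambda P:((proj('side',P)-[200,190])*4).round(0)
print('lens',f([.657,.2355,.1]),'jar base',f([.567,.228,.066]),'lid top',f([.567,.228,.134]))
p,d=load('side',3)
b=blobs('side',p,(95,120,80),(125,255,255),(285,228,316,252));ye=blobs('side',p,(20,120,120),(35,255,255),(290,228,316,245),3)
print([cv2.boundingRect(c) for c in b+ye])
for uv in((300,264),(302,240),(349,245)): print(uv,deproj('side',uv,d[uv[1],uv[0]]).round(4))
yc=np.vstack(ye)[:,0].mean(0);Y=ray('side',yc,.134);print('tape c',Y,np.degrees(np.arctan2(Y[1]-.228,Y[0]-.567)))
"
```

```text
lens [606. 218.] jar base [399. 319.] lid top [405. 192.]
[(287, 228, 26, 23), (304, 235, 6, 4)]
(300, 264) [0.5591 0.2007 0.1041]
(302, 240) [0.5667 0.2229 0.134 ]
(349, 245) [0.6551 0.2411 0.0948]
tape c [0.5760102  0.23012713 0.134     ] 13.283193789134145
```

Emit:
{"name": "jog_arm", "arguments": {"rows": [0,0,0,0,0,0.1,30,0,0,0,0,0,0.1,30,0,0,0,0,0,0.1,30,0,0,0,0,0,0.1,30,0,0,0,0,0,0.1,30,0,0,0,0,0,0.1,30,0,0,0,0,0,0.1,30,0,0,0,0,0,0.1,30]}}

```text
time_s: 7.25
eef_pos: [0.5678, 0.2281, 0.0884]
tcp_rot: [-3.142, 0.0, -2.274]
force: [0.4, -0.4, -1.6]
gripper_width: 0.645
```

Emit:
{"name": "jog_arm", "arguments": {"rows": [0,0,0,0,0,0,30,0,0,0,0,0,0,30,0,0,0,0,0,0,30,0,0,0,0,0,0,30,0,0,0,0,0,0,30]}}

```text
time_s: 7.75
eef_pos: [0.5678, 0.2281, 0.0883]
tcp_rot: [3.142, 0.0, -2.273]
force: [0.2, 0.4, -1.2]
gripper_width: 0.643
```

Lid top, lens and base all agree with the predictions, and the first dwell lasted about 1.4 s. Now the quarter turn to a side.

Emit:
{"name": "jog_arm", "arguments": {"rows": [0,0,0.8,0,0,0.1,30,0,0,2,0,0,0.1,30,0,0,3.2,0,0,0.1,30,0,0,4.4,0,0,0.1,30,0,0,5.6,0,0,0.1,30,0,0,6.8,0,0,0.1,30,0,0,8,0,0,0.1,30,0,0,9.2,0,0,0.1,30]}}

```text
time_s: 8.55
eef_pos: [0.5678, 0.2281, 0.0873]
tcp_rot: [3.142, 0.0, 3.041]
force: [-0.7, 0.3, -0.5]
gripper_width: 0.639
```

Emit:
{"name": "jog_arm", "arguments": {"rows": [0,0,1.2,0,0,0,30,0,0,2.4,0,0,0,30,0,0,3.6,0,0,0,30,0,0,4.8,0,0,0,30,0,0,5.8,0,0,0,30,0,0,5.8,0,0,0,30,0,0,5.8,0,0,0,30,0,0,5.8,0,0,0,30]}}

```text
time_s: 9.35
eef_pos: [0.5678, 0.2281, 0.0873]
tcp_rot: [3.141, -0.0, 2.441]
force: [-0.5, 0.9, -1.6]
gripper_width: 0.645
```

```bash
python3 -c "
from h import *
go(.567,.228,.087,139.8)
"; python3 look.py 4
```

```text
t 9.35 pos [0.5678 0.2281 0.0873] rpy [179.99  -0.   139.88] q [ 15.7  36.8  98.8   0.   44.4 -34.2] F [-0.5  0.9 -1.6] grip 0.645
turn [ 0.   -0.    0.01] shift cm [ 0.05 -0.06  0.03]
```

View pics/side4.png

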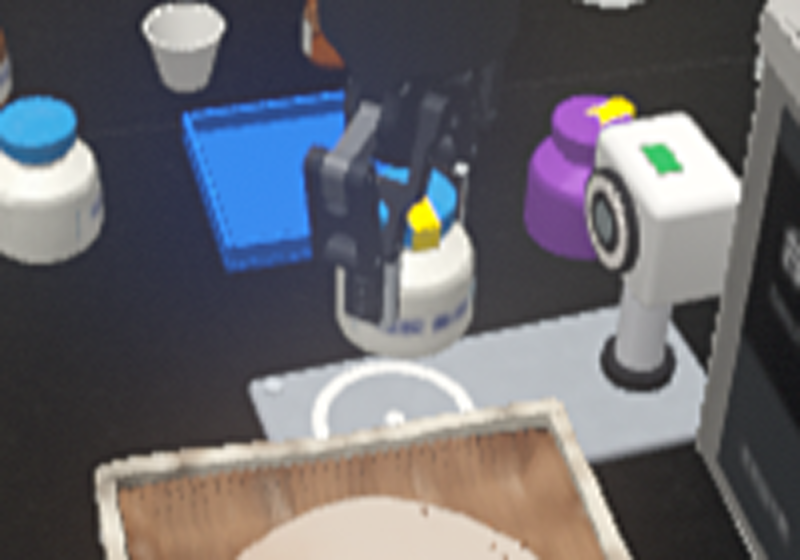

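After the turn, the side faces the lens. The tape at crop (425,225) and the label point to -y, and the fingers sit 45° clear of the view. I'll dwell here.

Emit:
{"name": "jog_arm", "arguments": {"rows": [0,0,0,0,0,0,30,0,0,0,0,0,0,30,0,0,0,0,0,0,30,0,0,0,0,0,0,30,0,0,0,0,0,0,30,0,0,0,0,0,0,30,0,0,0,0,0,0,30,0,0,0,0,0,0,30]}}

```text
time_s: 10.25
eef_pos: [0.5678, 0.2282, 0.0873]
tcp_rot: [3.141, -0.0, 2.439]
force: [-0.8, -0.1, -0.5]
gripper_width: 0.642
```

Emit:
{"name": "jog_arm", "arguments": {"rows": [0,0,0,0,0,0,30,0,0,0.8,0,0,0,30,0,0,2,0,0,0,30,0,0,3.2,0,0,0,30,0,0,4.4,0,0,0,30,0,0,5.6,0,0,0,30,0,0,6.8,0,0,0,30,0,0,8,0,0,0,30]}}

```text
time_s: 11.05
eef_pos: [0.5678, 0.2281, 0.0873]
tcp_rot: [3.142, -0.0, 1.596]
force: [0.5, -0.7, -2.0]
gripper_width: 0.64
```

Emit:
{"name": "jog_arm", "arguments": {"rows": [0,0,1.2,0,0,0,30,0,0,2.4,0,0,0,30,0,0,3.6,0,0,0,30,0,0,4.8,0,0,0,30,0,0,6,0,0,0,30,0,0,7,0,0,0,30,0,0,7,0,0,0,30,0,0,7,0,0,0,30]}}

```text
time_s: 11.85
eef_pos: [0.5678, 0.2281, 0.0873]
tcp_rot: [-3.142, -0.0, 0.871]
force: [-0.1, 0.4, -1.0]
gripper_width: 0.642
```

```bash
python3 -c "
from h import *
go(.567,.228,.087,49.8)
"; python3 look.py 5
```

```text
t 11.85 pos [0.5678 0.2281 0.0873] rpy [-180.     -0.     49.92] q [15.7 36.8 98.8  0.  44.4 55.8] F [-0.1  0.4 -1. ] grip 0.642
turn [-0.   -0.    0.02] shift cm [-0.06 -0.05  0.03]
```

View pics/side5.png

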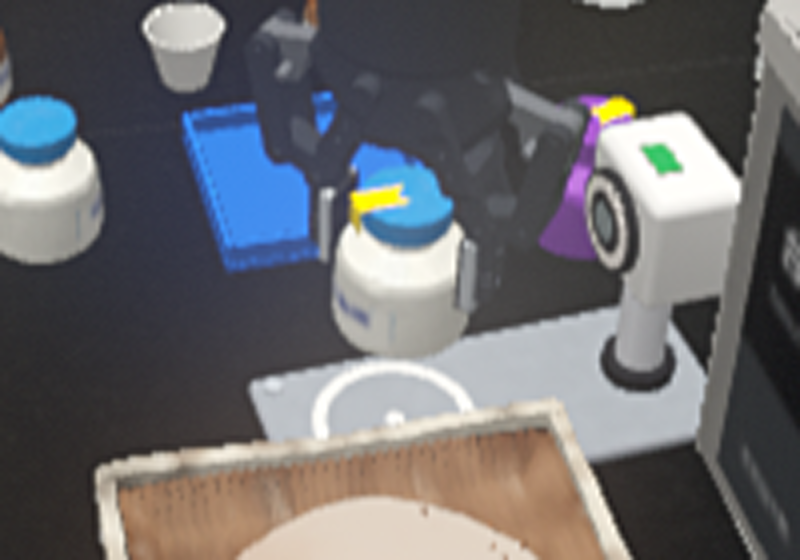

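The back faces the lens, since the tape at crop (375,203) points away from it. I'll dwell, then work out the tray move.

Emit:
{"name": "jog_arm", "arguments": {"rows": [0,0,0,0,0,0,30,0,0,0,0,0,0,30,0,0,0,0,0,0,30,0,0,0,0,0,0,30,0,0,0,0,0,0,30,0,0,0,0,0,0,30,0,0,0,0,0,0,30,0,0,0,0,0,0,30]}}

```text
time_s: 12.75
eef_pos: [0.5678, 0.2281, 0.0873]
tcp_rot: [3.142, -0.0, 0.868]
force: [0.6, -0.4, -1.7]
gripper_width: 0.643
```

Emit:
{"name": "jog_arm", "arguments": {"rows": [0,0,0,0,0,0,30,0,0,0,0,0,0,30,0,0,0,0,0,0,30,0,0,0,0,0,0,30]}}

```text
time_s: 13.15
eef_pos: [0.5678, 0.2281, 0.0873]
tcp_rot: [-3.142, -0.0, 0.868]
force: [-0.8, 0.4, -1.2]
gripper_width: 0.64
```

```bash
python3 -c "
from h import *
go(.566,.405,.087,49.8)
print('cup',ray('top',(211,219),.04))
p,d=load('side',5)
for uv in((351.2-61.5,0),): pass
a=ray('side',(200+403/4,190+193/4),.134);b=ray('side',(200+353/4,190+203/4),.134);print(a,b,np.degrees(np.arctan2(*(b-a)[[1,0]])))
"
```

```text
t 13.15 pos [0.5678 0.2281 0.0873] rpy [-180.     -0.     49.74] q [15.7 36.8 98.8  0.  44.4 56. ] F [-0.8  0.4 -1.2] grip 0.64
turn [-0.   -0.   -0.01] shift cm [ 13.38 -11.56   0.03]
cup [0.51919089 0.50945372 0.04      ]
[0.56588744 0.22757987 0.134     ] [0.54494891 0.22528741 0.134     ] -173.7518499712459
```

The tape direction is -174°, against the ideal -175°, so the alignment is good. Moving over the tray.

Emit:
{"name": "jog_arm", "arguments": {"rows": [0,0,0,0.8,-0.7,0,30,0,0,0,2.5,-2.2,0,30,0,0,0,4.7,-4.1,0,30,0,0,0,7,-6,0,30,0,0,0,9.3,-8,0,30,0,0,0,11.4,-9.8,0,30,0,0,0,12.8,-11,0,30,0,0,0,13.4,-11.6,0,30]}}

```text
time_s: 13.95
eef_pos: [0.5654, 0.4072, 0.0871]
tcp_rot: [-3.142, -0.0, 0.87]
force: [-0.0, -1.1, -1.7]
gripper_width: 0.643
```

Emit:
{"name": "jog_arm", "arguments": {"rows": [0,0,0,0,0,0,30,0,0,0,0,0,1,30,0,0,0,0,0,2,30,0,0,0,0,0,3,30,0,0,0,0,0,4,30,0,0,0,0,0,5,30,0,0,0,0,0,5.5,30,0,0,0,0,0,5.5,30]}}

```text
time_s: 14.75
eef_pos: [0.5655, 0.4051, 0.0313]
tcp_rot: [-3.141, 0.001, 0.868]
force: [0.1, 0.4, -1.7]
gripper_width: 0.644
```

```bash
python3 -c "
from h import *
go(.566,.405,.025,49.8)
p,d=imaging.read_camera('side');x,y,w,h=190,170,160,120
cv2.imwrite('pics/side6.png',cv2.resize(p[y:y+h,x:x+w],None,fx=5,fy=5,interpolation=cv2.INTER_CUBIC)[:,:,::-1])
"
```

```text
t 14.75 pos [0.5655 0.4051 0.0313] rpy [-1.7997e+02  7.0000e-02  4.9740e+01] q [30.2 46.4 87.2  0.  46.5 70.4] F [ 0.1  0.4 -1.7] grip 0.644
turn [-0.    0.01 -0.01] shift cm [0.02 0.04 0.63]
```

View pics/side6.png

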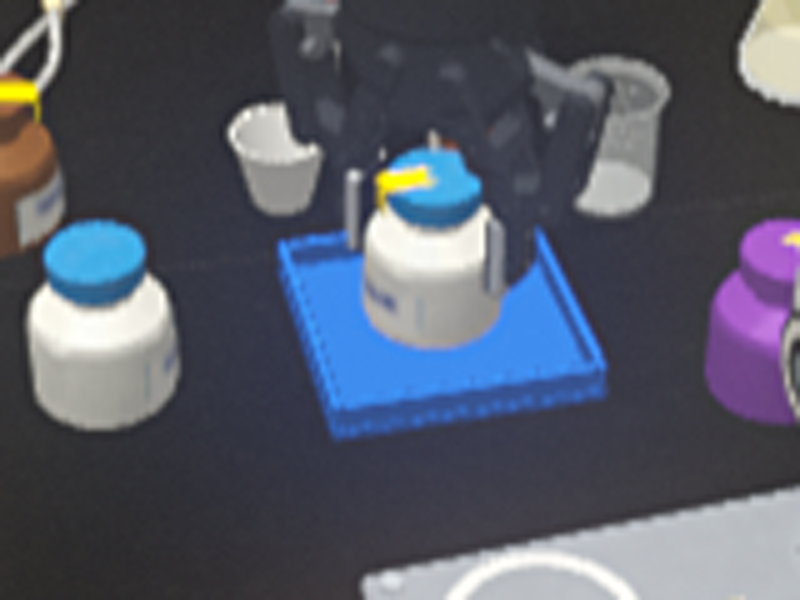

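The jar hovers over the tray floor with its base at crop (430,335), clear of the walls. Lowering it slowly.

Emit:
{"name": "jog_arm", "arguments": {"rows": [0,0,0,0,0,0.2,30,0,0,0,0,0,0.4,30,0,0,0,0,0,0.5,30,0,0,0,0,0,0.5,30,0,0,0,0,0,0.5,30]}}

```text
time_s: 15.3
eef_pos: [0.5659, 0.4054, 0.0274]
tcp_rot: [3.142, -0.0, 0.868]
force: [0.3, 1.1, -1.5]
gripper_width: 0.642
```

```bash
python3 -c "
from h import *
go(.566,.405,.025,49.8)"
```

```text
t 15.3 pos [0.5659 0.4054 0.0274] rpy [ 1.800e+02 -1.000e-02  4.974e+01] q [30.2 46.7 87.3  0.  46.  70.4] F [ 0.3  1.1 -1.5] grip 0.642
turn [ 0.   -0.   -0.01] shift cm [-0.02  0.03  0.24]
```

Emit:
{"name": "jog_arm", "arguments": {"rows": [0,0,0,0,0,0.1,30,0,0,0,0,0,0.2,30,0,0,0,0,0,0.2,30,0,0,0,0,0,0.2,30]}}

```text
time_s: 15.7
eef_pos: [0.5658, 0.4053, 0.0253]
tcp_rot: [-3.142, -0.0, 0.868]
force: [0.6, -0.1, -0.7]
gripper_width: 0.641
```

Emit:
{"name": "jog_arm", "arguments": {"rows": [0,0,0,0,0,0.1,30,0,0,0,0,0,0.1,30,0,0,0,0,0,0.1,30]}}

```text
time_s: 16.0
eef_pos: [0.5659, 0.4054, 0.0251]
tcp_rot: [3.141, -0.0, 0.868]
force: [-2.8, -0.8, 5.8]
gripper_width: 0.646
```

Contact at 5.8 N, so I'll release.

Emit:
{"name": "jog_arm", "arguments": {"rows": [0,0,0,0,0,0,66,0,0,0,0,0,0,70,0,0,0,0,0,0,76,0,0,0,0,0,0,84,0,0,0,0,0,0,92,0,0,0,0,0,0,100,0,0,0,0,0,0,100,0,0,0,0,0,0,100]}}

```text
time_s: 16.8
eef_pos: [0.5658, 0.4054, 0.0243]
tcp_rot: [3.142, -0.0, 0.868]
force: [0.8, -1.4, 1.1]
gripper_width: 1.002
```

Emit:
{"name": "jog_arm", "arguments": {"rows": [0,0,0,0,0,-0.5,100,0,0,0,0,0,-1.5,100,0,0,0,0,0,-3,100,0,0,0,0,0,-5,100,0,0,0,0,0,-8,100,0,0,0,0,0,-11,100,0,0,0,0,0,-14,100,0,0,0,0,0,-16,100]}}

```text
time_s: 17.6
eef_pos: [0.5662, 0.4056, 0.1884]
tcp_rot: [3.14, -0.004, 0.868]
force: [0.1, 0.6, 0.4]
gripper_width: 1.002
```

```bash
python3 look.py 7; python3 -c "
from h import *
go(.4,.2,.2,49.8)
p,d=load('side',7);x,y,w,h=180,150,200,150
cv2.imwrite('pics/side7b.png',cv2.resize(p[y:y+h,x:x+w],None,fx=4,fy=4)[:,:,::-1])"
```

```text
t 17.7 pos [0.5668 0.4059 0.1891] rpy [179.87  -0.36  49.74] q [30.2 36.2 81.   0.  62.4 70.4] F [-0.   0.9  0. ] grip 0.998
turn [ 0.02 -0.06 -0.01] shift cm [-26.49   0.58  -1.25]
```

View pics/side7b.png

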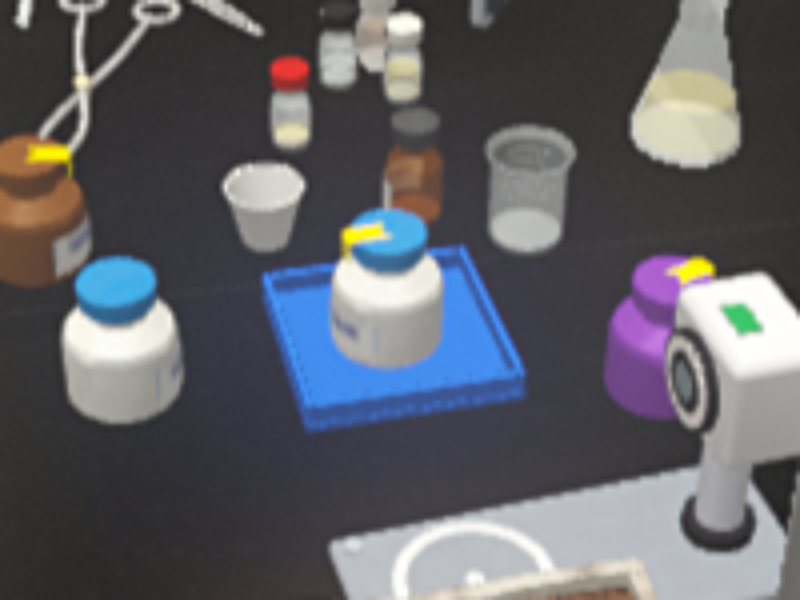

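The jar stands upright in the tray at crop (385,290), and the gripper is clear of everything. I'll check that the plain jar hasn't moved, let the arm settle, and hand in.

Emit:
{"name": "jog_arm", "arguments": {"rows": [0,0,0,0,0,0,100,0,0,0,0,0,0,100,0,0,0,0,0,0,100,0,0,0,0,0,0,100,0,0,0,0,0,0,100]}}

```text
time_s: 18.2
eef_pos: [0.5657, 0.4053, 0.1837]
tcp_rot: [-3.141, 0.001, 0.868]
force: [0.9, -0.4, 0.7]
gripper_width: 1.001
```

```bash
python3 -c "
from h import *
p,d=load('side',7)
print([cv2.boundingRect(b) for b in blobs('side',p,(95,120,80),(125,255,255),(190,205,230,245))],'was (198,214,21,17)')
print(ctrl.get_obs()['dq'].round(3)); print(ctrl.finish_job())"
```

```text
[(198, 214, 21, 17)] was (198,214,21,17)
[-0.001 -0.004 -0.003  0.001  0.     0.001]
the job is handed in; nothing more can be done
None
```

The taped white jar was shown to the reader in the order asked, then set down upright in the blue tray. The job was handed in at 18.2 s.

- **Showing:** I gripped the jar with the fingers 45° off the label so that no view was blocked. I held it over the ring mark at lens height and showed the label, one side and then the back. Each quarter turn was 90°, with a pause of 1.3 s or more at each view.
- **Placing:** I lowered the jar until it touched the tray floor (about 6 N), released it and lifted the gripper clear.
- **Last checks:** The side view shows the jar upright and inside the tray walls. The plain jar's lid is at exactly the same pixels as before. The arm was still and touching nothing.
- **Disagreement:** With the label facing the lens, a rough reading from a few tape pixels gave 13°, against 5° expected. The clearer reading in the back view agreed with the expected direction to about 1.5°. The jar was held 1 mm or less too high or off the ring centre.

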